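# Take the empty wire reel off its bench stand

## Task

Slide the empty flanged wire reel off the open end of the rod of its bench stand and set it down in the black tray, where it may lie either way; lower it in, do not drop it. Leave the thick tape roll hanging undisturbed on the other stand.

Things in the scene. Friction and masses are not known exactly. Their poses are not given: they have to be found in the camera images.
- reel: empty grey plastic reel on reel_stand's rod (not the loose one on the bench), 70 g: flanges 80 mm dia, core 40, 40 mm long over the flanges' outer faces, bore 30. Origin: its centre; y: bore axis. Hangs with its axis 10 mm below the rod's; rod top is 15 mm above the origin. Grasp from above on the flanges' outer faces, closing along the rod, fingertips 17 to 28 mm above the origin.
- reel_stand: grey steel stand, fixed: base 100 x 190 x 12 mm (x, y, z; y -35 to 155), upright 44 x 30 mm, 148 high, over the origin; level rod, 10 mm dia, axis 130 mm up, from y = 15 along the stand's +y to its plain open end at y = 155. Origin on the bench under the upright's middle. Reel centre starts at y = 75 to 92; beyond y = 175 it is clear. A twin stand carries the tape roll.
- tray: black plastic open tray, fixed: 160 mm (its x) by 130 mm (its y) outside, 42 mm high, walls and floor 5 mm thick. Origin: centre of its underside, on the bench; z up. The reel's centre is 45 mm above the bench when it stands on its rims in the tray, 25 mm when it lies flat.
- tape_roll: bystander to leave alone: thick roll of pale paper tape, 100 mm dia, 48 mm wide, solid but for its 30 mm bore, hanging on the rod of the twin stand, which has the same shape and size as reel_stand. Origin: its centre; y: bore axis.
Mind the look-alikes: they are no part of the job. What is meant by the tray is not pink or yellow, and is the larger of those in its own colour.

How it is judged:
At the end, for the whole second after the job is handed in: The reel rests, released, on the floor of the tray, standing or lying (centre within 60 mm along the tray's x and 48 mm along its y of the tray's centre, less than 55 mm above its underside), slower than 30 mm/s; the tape roll is within 30 mm of where it hung (x of reel in the frame of tray between -0.06 and 0.06 m and y of reel in the frame of tray between -0.048 and 0.048 m and z of reel in the frame of tray below 0.055 m and linear speed of reel below 0.03 m/s and distance of tape_roll from where it was at the start of the episode below 0.03 m); the robot touches nothing.
It fails at once if the tape roll is moved by more than 30 mm (distance of tape_roll from where it was at the start of the episode above 0.03 m).
It fails at once if the reel is dropped: it falls free of the fingers at more than 0.9 m/s (a fall of about 40 mm) (linear speed of reel above 0.9 m/s and contact force between the fingers and reel below 0.01 N).
It also fails if it takes over 38 s, if anything falls off the work surface, if the arm or the gripper's body presses on something with over 40 N, if the wrist force passes 120 N, or if a joint passes its speed limit or range.

## Robot

A 6-joint arm with a two-finger parallel gripper is mounted at the origin on the work surface. World frame = base frame: x ahead of the robot, y to its left, z up, the work surface at z = 0. Lengths are in m, angles in rad, forces in N, time in s.
With the tool pointing down it reaches from about 0.225 to 0.875 m from the base axis. Payload 3.4 kg.
Tool frame: the origin (TCP) lies at the very end of the fingers, on their centre line; the grasp point (between the pads) lies 19 mm behind it; z points along the fingers, y is the line along which they close (so a half turn about z gives the same grasp; the last joint's range is limited). The gripper opens to 85 mm and grips with 20 to 120 N. Pads are 22 mm wide; open, the fingers measure 114 mm over their backs; the gripper's body (76 mm by 85 mm) begins 54 mm behind the grasp point. The pads swing forward as they close: fully open they stand 13 mm farther back than shut.
Start: joints at [1.09, 0.276, 1.505, -0, 1.361, -0.121], TCP at [0.202, 0.538, 0.231] pointing down, gripper open.
Joint ranges: [-2.89, 2.89], [-0.75, 2.08], [0.22, 2.7], [-1.18, 4.32], [0.11, 2.71], [-2.7, 2.7]. Speed limits (rad/s): [2.57, 2.57, 3.14, 3.14, 3.14, 3.14].

## Interface

Orientations are given as a unit quaternion [w, x, y, z].
In Python, from rig import manip, eyes gives the robot as it stands.
- The arm moves only by the tool servo_tool, never from a script. Its argument "series" is text: rows parted by semicolons, each of 7 numbers parted by spaces: the shift along the tool's x, y, z in m, then the turn, a rotation vector about the tool's x, y, z in degrees, then the closure, from 0 (fully open) to 1 (shut). In form: dx dy dz ax ay az fingers; .... A call has 1 to 5 rows; each row is the pose to reach, as a shift and turn from the pose commanded when the call began, along the tool's axes at that moment; what a row does not reach only later rows make up. A row lasts 1/10 s, in which the tool goes at most 50 mm and 8.59 degrees, less where a joint would pass 70% of its speed; a pose out of reach is approached as far as the arm can. A call with a gripper value outside its range is refused whole. The fingers move at their own pace and stop on an object; "squeeze" is the grip in N (left out, the last holds). Time passes only in rows, so rows that repeat a pose let the fingers close. It gives the time, the measured TCP pose, the force, the opening and the grip force at its end, in the units of the state.
- manip.get_state(): the state, without advancing time (a new reading comes with each control period).
- eyes.get_image(name): name is "scene" or "top"; returns the picture (420x560x3 uint8, red, green, blue); there is no depth.
- eyes.camera_info(name): a dict with "fx", "fy", "cx", "cy" (pixels), "eye" and "orientation" of the camera in the world. Camera axes: x right, y down, z forward; pixel columns grow to the right and rows downward; lengths in m; the calibration is good to about 2 mm. A picture is of the moment at which its call begins. camera_info takes no time and is no camera call.
- manip.sign_off(): hands the job in; it is judged then, once.
The state is a dict: "clock": time; "qpos": joint angles; "qd": joint speeds; "effort": joint torques, N m; "position": TCP position; "ee_rot": TCP orientation; "contact_force": force on the tool from outside, world axes, zero at the start; "moment": the same for the moment, N m; "width": finger opening in m; "gripper_force": force on a finger pad.
Only numpy, scipy, OpenCV 4.12 (cv2) and the standard library are available. Lean on these libraries where they do the work, as an engineer would, in place of code of your own. Each camera call takes 0.05 s, during which the arm holds its last target. There are 200 camera calls.

## Working session

There is one attempt and no reset: what is moved stays moved. The work goes in short steps, Python scripts to look and compute and a tool call to move; the robot and the scene stay as the last step left them, time stands still between calls to the robot, and variables do not carry over. Pictures are saved under pics/ and viewed, at most 10 in all, crops included, and the job is handed in when it is done.

Besides the shell and the picture viewer there is one more tool, called after "Emit:" by a JSON object that holds its "name" and its "arguments", one argument or row to a line. servo_tool: Moves the arm, as the interface text tells. Its arguments: {"type":"object","properties":{"series":{"type":"string"},"squeeze":{"type":"number"}},"required":["series"]}

```bash
mkdir -p pics
python3 - <<'E'
from rig import manip, eyes
import cv2
for n in("scene","top"):
    cv2.imwrite(f"pics/{n}0.png",cv2.resize(eyes.get_image(n),(784,588))[:,:,::-1]); print(eyes.camera_info(n))
print(manip.get_state())
E
```

```text
{'fx': 471.98241088954825, 'fy': 471.98241088954825, 'cx': 274.58697549306555, 'cy': 214.87333244978728, 'eye': array([1.15530287, 0.44305868, 0.87371366]), 'orientation': array([-0.19528815,  0.39258753,  0.81366887, -0.38168119])}
{'fx': 532.3953337991227, 'fy': 532.3953337991227, 'cx': 282.77009529302325, 'cy': 199.76151475082946, 'eye': array([ 0.13881987, -0.12077438,  1.50177364]), 'orientation': array([ 0.06533266, -0.70157436,  0.70629858, -0.06831827])}
{'clock': 0.1, 'qpos': array([ 1.09001700e+00,  2.76529306e-01,  1.50599383e+00, -2.93475947e-05,
        1.36072410e+00, -1.20988524e-01]), 'qd': array([-3.76072855e-04, -2.02730703e-03, -1.52026361e-03,  1.50261545e-03,
       -7.96171512e-05, -4.56397923e-04]), 'effort': array([ 2.38007175e-03, -4.17699194e+01, -2.46406496e+01, -2.85593760e-04,
        5.76134044e-03,  2.00761298e-05]), 'position': array([0.20223301, 0.5377564 , 0.23053268]), 'ee_rot': array([-2.31476066e-04,  1.78923582e-01,  9.83862626e-01, -7.94378608e-04]), 'contact_force': array([ 0.00881563, -0.33918175,  0.40087434]), 'moment': array([-0.04757478, -0.00651965,  0.00500165]), 'gripper_force': 0.0, 'width': 0.08526059486949202}
```

View pics/scene0.png

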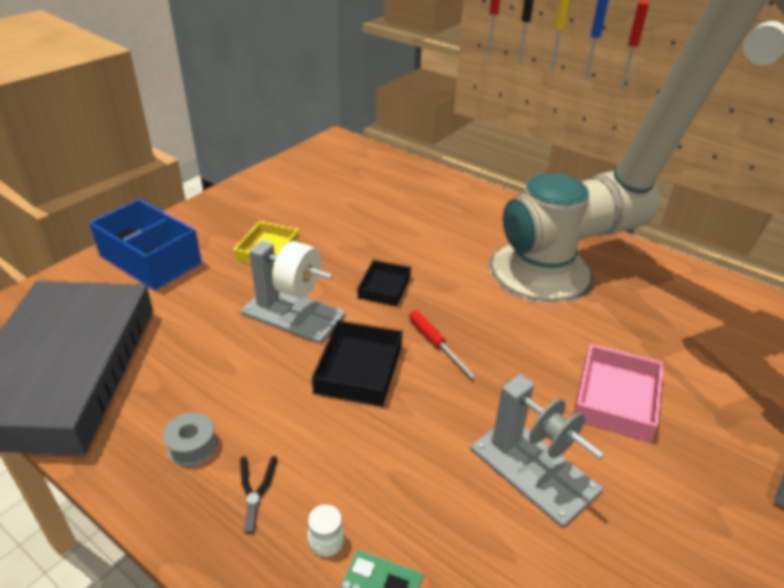

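View pics/top0.png

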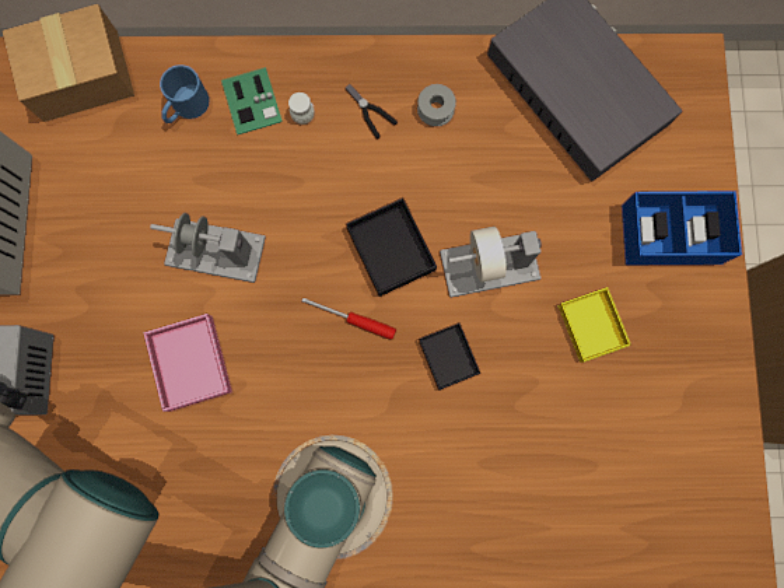

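Reel candidates in the top view are the stand reel at (190,237), the loose grey reel at (436,105) and the tape roll at (488,253). Trays are large black (391,246), small black (449,356), pink (187,362) and yellow (594,325). By the description I choose the reel at (190,237) and the large black tray at (391,246). Next, close crops.

Run:
```python
from rig import eyes
import cv2,numpy as np
def crop(n,x,y,w,h,s):
    im=cv2.resize(eyes.get_image(n)[y:y+h,x:x+w],None,fx=s,fy=s,interpolation=cv2.INTER_CUBIC)[:,:,::-1].copy()
    for k in range(0,w,10): cv2.putText(im,str(x+k),(k*s,8),0,.3,(0,255,255),1); cv2.line(im,(k*s,9),(k*s,13),(0,255,255),1)
    for k in range(0,h,10): cv2.putText(im,str(y+k),(0,k*s+3),0,.3,(0,255,255),1)
    return im
cv2.imwrite("pics/a.png",crop("top",100,145,100,70,8))
cv2.imwrite("pics/b.png",crop("scene",330,260,110,120,5))
cv2.imwrite("pics/c.png",crop("top",240,135,100,80,7))
```

```text
(no output)
```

View pics/a.png

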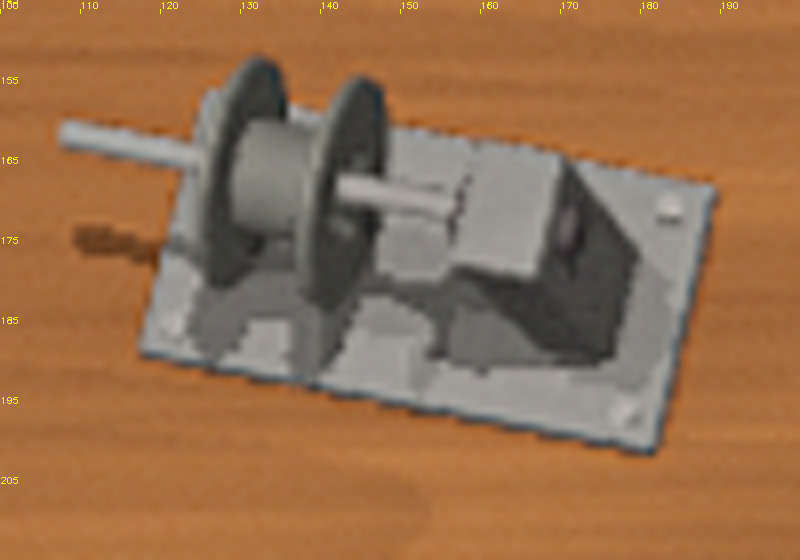

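View pics/b.png

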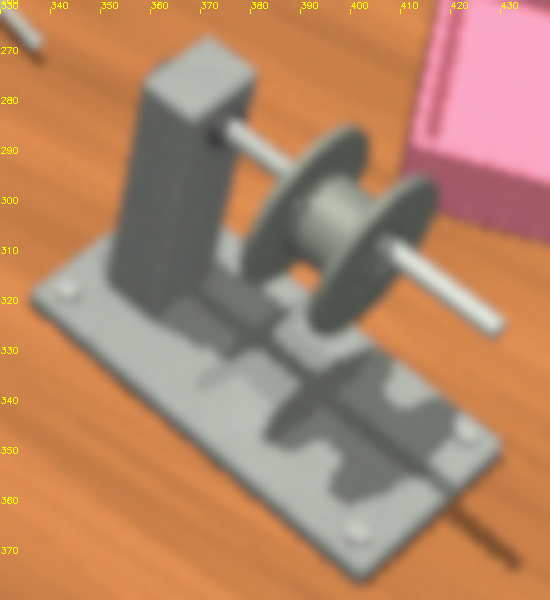

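View pics/c.png

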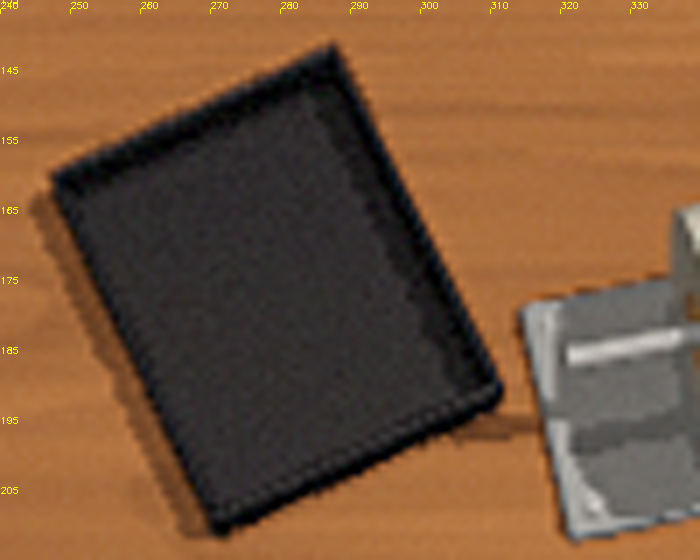

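The top crop shows the grey reel with open flanges on the left stand: rod tip (107.8,161.6) and base corners (189.6,168.4), (181.9,201.5), (117.8,189). The scene crop confirms this, with the tip at (430,325). The large black tray's rim corners are (287.9,141.4), (247.4,160.7), (270.7,211.1) and (311.4,191.1).

```bash
cat > h.py <<'E'
import numpy as np
from scipy.spatial.transform import Rotation as R
from rig import eyes
def quat(q): return R.from_quat(np.r_[q[1:],q[0]])
def proj(n,P):
    c=eyes.camera_info(n); p=quat(c["orientation"]).inv().apply(np.atleast_2d(P)-c["eye"])
    return np.c_[c["cx"]+c["fx"]*p[:,0]/p[:,2],c["cy"]+c["fy"]*p[:,1]/p[:,2]]
def place(t,P): # t=x,y,yaw
    return R.from_euler("z",t[2]).apply(np.atleast_2d(P))+[t[0],t[1],0]
E
cat > fit.py <<'E'
from h import *
import cv2
from scipy.optimize import least_squares
T=[(50,-35,12,189.6,168.4),(-50,-35,12,181.9,201.5),(-50,155,12,117.75,189),(22,-15,148,170.6,164.4),(-22,15,148,156.9,178.1),(-22,-15,148,167.1,179.6),(0,155,130,107.75,161.6)]
S=[(50,155,12,402.4,376.6),(-50,155,12,430.4,349.4),(50,-35,12,336.6,319.4),(0,155,130,430,325.4),(-22,15,148,381.6,275),(22,15,148,369,284.4),(22,-15,148,359,276.4),(-22,-15,148,372,267.4)]
C=[(s*80,u*65,42) for s,u in((1,1),(1,-1),(-1,-1),(-1,1))]
Tp=[(287.9,141.4),(247.4,160.7),(270.7,211.1),(311.4,191.1)]
def fit(sets,x0):
    f=lambda t:np.concatenate([(proj(n,place(t,np.array(a)[:,:3]/1e3))-np.array(a)[:,3:]).ravel() for n,a in sets])
    r=least_squares(f,x0,x_scale=[.1,.1,.1]); return r.x,np.abs(r.fun).max(),f(r.x).reshape(-1,2).round(1)
for s in ([("top",T),("scene",S)],[("top",T)],[("scene",S)]):
    t,e,f=fit(s,[.4,.2,0]); print("stand",t,e)
st,e,f=fit([("top",T),("scene",S)],[.4,.2,0]); print(f.tolist())
best=None
for k in range(4):
  A=[C[(i-k)%4]+Tp[i] for i in range(4)]
  for y0 in (-1.5,0,1.5,3):
    r=fit([("top",A)],[.4,-.1,y0])
    if best is None or r[1]<best[1]: best=r
print("tray",best)
a=np.linspace(0,2*np.pi,60)
ims=[]
for n,(x,y,w,h,s) in (("top",(100,145,60,50,7)),("scene",(370,275,65,60,6))):
  for Y in (.080,.086):
    im=cv2.resize(eyes.get_image(n)[y:y+h,x:x+w],None,fx=s,fy=s,interpolation=cv2.INTER_CUBIC)[:,:,::-1].copy()
    for d,c in((.02,(0,0,255)),(-.02,(255,0,0))):
        p=(proj(n,place(st,np.c_[.04*np.cos(a),0*a+Y+d,.12+.04*np.sin(a)]))-[x,y]+.5)*s
        cv2.polylines(im,[p.astype(int)],True,c,1)
    ims.append(cv2.resize(im,(400,300)))
cv2.imwrite("pics/o.png",np.vstack([np.hstack(ims[:2]),np.hstack(ims[2:])]))
E
python3 fit.py
```

```text
stand [ 0.47776673  0.18610762 -0.1973997 ] 1.8295989717537111
stand [ 0.4767643   0.18335864 -0.19828844] 0.7948083196096434
stand [ 0.47863723  0.18759233 -0.19940918] 1.6719199170989327
[[-0.8, -0.7], [-0.9, -0.3], [-1.7, -0.2], [-0.5, -0.7], [-1.8, -0.5], [-0.8, 0.1], [-0.5, -0.1], [-0.0, -1.6], [0.6, -1.0], [-1.5, -1.4], [-0.2, 0.9], [0.5, -0.8], [-0.5, -0.3], [-1.4, -0.4], [-0.8, -1.0]]Traceback (most recent call last):
  File "fit.py", line 18, in <module>
    r=fit([("top",A)],[.4,-.1,y0])
  File "fit.py", line 10, in fit
    r=least_squares(f,x0,x_scale=[.1,.1,.1]); return r.x,np.abs(r.fun).max(),f(r.x).reshape(-1,2).round(1)
    return func(*args, **kwargs)
    result = trf(vector_fun.fun, vector_fun.jac, x0, f0, J0, lb, ub, ftol, xtol,
                 gtol, max_nfev, x_scale, loss_function, tr_solver,
                 tr_options.copy(), verbose, callback=callback_wrapped)
    return trf_no_bounds(
        fun, jac, x0, f0, J0, ftol, xtol, gtol, max_nfev, x_scale,
        loss_function, tr_solver, tr_options, verbose, callback=callback)
    J = jac(x)
    self._update_jac(
[... 712 characters left out ...]
^^^^^
    f = np.atleast_1d(self.fun(x, *self.args, **self.kwargs))
                      ~~~~~~~~^^^^^^^^^^^^^^^^^^^^^^^^^^^^^^
    return np.atleast_1d(self.fun(x))
                         ~~~~~~~~^^^
    return self.f(x, *self.args, **self.kwargs)
           ~~~~~~^^^^^^^^^^^^^^^^^^^^^^^^^^^^^^
  File "fit.py", line 9, in <lambda>
    f=lambda t:np.concatenate([(proj(n,place(t,np.array(a)[:,:3]/1e3))-np.array(a)[:,3:]).ravel() for n,a in sets])
                                ~~~~^^^^^^^^^^^^^^^^^^^^^^^^^^^^^^^^^^
  File "h.py", line 6, in proj
    c=eyes.camera_info(n); p=quat(c["orientation"]).inv().apply(np.atleast_2d(P)-c["eye"])
ValueError: time passes only in moves, steps and waits
```

```bash
sed -i 's/^def proj/CI={n:eyes.camera_info(n) for n in("top","scene")}\ndef proj/; s/c=eyes.camera_info(n); p=/c=CI[n]; p=/' h.py
sed -i 's/np.array(a)\[:,3:\])/np.array(a)[:,3:]+.5)/' fit.py; python3 fit.py 2>&1 | tail -20
```

```text
stand [ 0.47815578  0.18567206 -0.19796502] 1.4497753233139292
stand [ 0.47816553  0.18476754 -0.19832219] 0.8156521621763204
stand [ 0.47811216  0.18614697 -0.19936611] 1.618466843466365
[[-0.2, -0.3], [-0.3, 0.1], [-1.0, 0.1], [0.2, -0.4], [-1.2, -0.2], [-0.1, 0.5], [0.2, 0.2], [0.2, -1.0], [0.9, -0.5], [-1.3, -0.9], [-0.1, 1.4], [0.8, -0.2], [-0.3, 0.3], [-1.2, 0.1], [-0.6, -0.5]]
tray (array([ 0.48995087, -0.11775815,  3.57620237]), np.float64(41.9264880635551), array([[-41.2,  18.6],
       [ 40.7, -19.5],
       [ 41.9, -20.2],
       [-40.8,  19.3]]))
```

View pics/o.png

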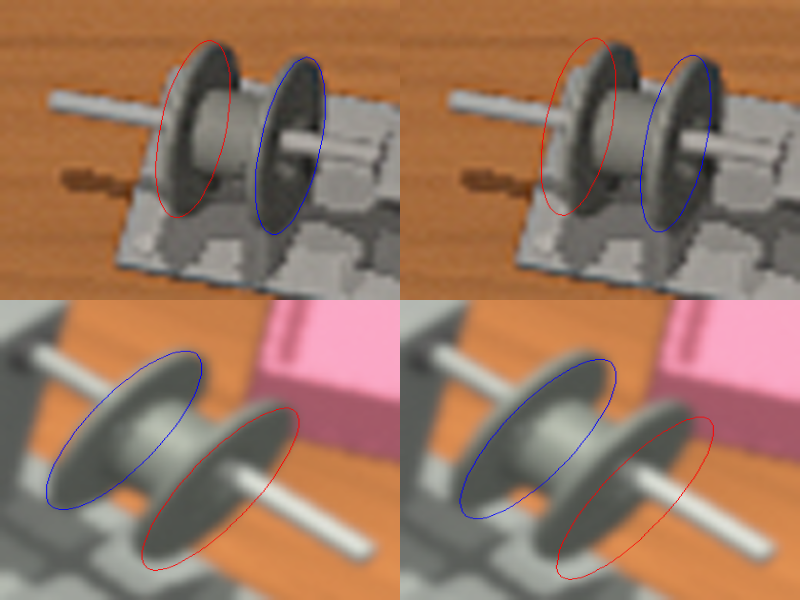

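The overlay shows the reel's outer faces matching Y≈0.078 m (0.080 is ~1.5 mm too far out, 0.086 clearly wrong). Next I fix the tray corner order, find the tape rod tip, and compute the moves.

```bash
cat >> h.py <<'E'
from rig import manip
ST=(.4781,.1855,-.198)
def ray(n,uv,z):
    c=CI[n]; d=quat(c["orientation"]).apply([(uv[0]-c["cx"])/c["fx"],(uv[1]-c["cy"])/c["fy"],1]); e=c["eye"]
    return e+d*(z-e[2])/d[2]
def go(p,yaw,ref=None):
    """shift/turn from ref (or measured) pose to TCP p, tool down, tool y at world yaw (mod pi)"""
    s=manip.get_state(); r0=quat(s["ee_rot"]); p0=s["position"]
    y=np.array([np.cos(yaw),np.sin(yaw),0]); out=[]
    for k in(1,-1):
        z=np.array([0,0,-1.]); M=np.c_[np.cross(k*y,z),k*y,z]
        out.append(np.degrees((r0.inv()*R.from_matrix(M)).as_rotvec()))
    t=min(out,key=np.linalg.norm)
    print("t",round(s["clock"],2),"pos",p0.round(4),"q",s["qpos"].round(2),"| shift",r0.inv().apply(np.array(p)-p0).round(4),"turn",t.round(2),"F",s["contact_force"].round(1),"w",round(s["width"],4),s["gripper_force"])
def rod(Y,z): return place(ST,[0,Y,z])[0]
YAW=ST[2]+np.pi/2
E
python3 - <<'E'
from h import *
cs=[ray("top",np.array(u)-.5,.042)[:2] for u in((287.9,141.4),(247.4,160.7),(270.7,211.1),(311.4,191.1))]
print(np.mean(cs,0),cs, [np.linalg.norm(cs[i]-cs[i-1]) for i in range(4)])
print("tape tip",ray("top",(320.6,184.8),.13), "tape", ray("top",(348,181),.14))
go(rod(.078,.22),YAW)
E
```

```text
[ 0.48865331 -0.11732914] [array([ 0.58932979, -0.14237135]), array([ 0.5331694 , -0.02720297]), array([ 0.38800965, -0.09279083]), array([ 0.4441044 , -0.20695142])] [np.float64(0.15893709429685984), np.float64(0.12813174996785107), np.float64(0.15928941865170884), np.float64(0.12719772011389485)]
tape tip [ 0.44117066 -0.22761895  0.13      ] tape [ 0.44871993 -0.29894327  0.14      ]
t 0.45 pos [0.2024 0.5382 0.2312] q [ 1.09  0.28  1.5   0.    1.36 -0.12] | shift [-0.3696 -0.1561  0.0112] turn [-0.01 -0.   -9.27] F [ 0.1  0.3 -0.4] w 0.0853 0.0
```

Emit:
{"name": "servo_tool", "arguments": {
  "series": "-0.048 -0.02 0.0 0 0 -2 0.25; -0.095 -0.04 0.0 0 0 -4 0.25; -0.142 -0.06 0.0 0 0 -6 0.25; -0.188 -0.08 0.0 0 0 -8 0.25; -0.23 -0.098 0.0 0 0 -9.27 0.25",
  "squeeze": 25
}}

```text
clock: 0.95
position: [0.3843, 0.3641, 0.2315]
ee_rot: [0.0, 0.098, 0.995, 0.0]
contact_force: [0.2, 1.3, 0.2]
width: 0.0641
gripper_force: 0.0
```

```bash
python3 -c "
from h import *
go(rod(.078,.22),YAW)"
```

```text
t 0.95 pos [0.3843 0.3641 0.2315] q [ 0.63  0.21  1.6   0.    1.33 -0.75] | shift [-0.127  -0.0789  0.0116] turn [0.04 0.03 0.09] F [0.2 1.3 0.2] w 0.0641 0.0
```

Emit:
{"name": "servo_tool", "arguments": {
  "series": "-0.035 -0.022 0.003 0 0 0 0.25; -0.075 -0.045 0.006 0 0 0 0.25; -0.11 -0.068 0.009 0 0 0 0.25; -0.127 -0.079 0.0115 0 0 0 0.25; -0.127 -0.079 0.0115 0 0 0 0.25"
}}

```text
clock: 1.45
position: [0.4943, 0.2608, 0.2192]
ee_rot: [0.0, 0.101, 0.995, -0.0]
contact_force: [-0.6, -0.2, 0.3]
width: 0.064
gripper_force: 0.0
```

```bash
python3 -c "
from h import *
import cv2
go(rod(.078,.139),YAW)
a=eyes.get_image('top')[140:215,95:195]; b=eyes.get_image('scene')[200:380,320:450]
f=lambda i,s:cv2.resize(i,s,interpolation=cv2.INTER_CUBIC)[:,:,::-1]
cv2.imwrite('pics/d.png',np.hstack([f(a,(440,330)),f(b[30:,:],(340,330))]))"
```

```text
t 1.45 pos [0.4943 0.2608 0.2192] q [ 0.36  0.26  1.56 -0.    1.32 -1.01] | shift [0.0011 0.001  0.0802] turn [-0.05  0.03 -0.23] F [-0.6 -0.2  0.3] w 0.064 0.0
```

View pics/d.png

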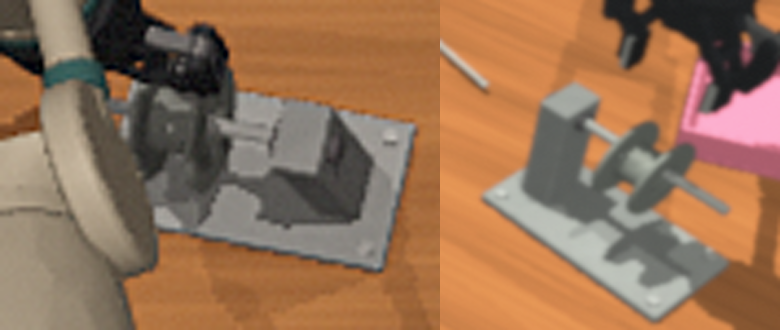

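The crop shows the fingers at (628,65) and (710,105), straddling the reel from above along the rod. Descending.

Emit:
{"name": "servo_tool", "arguments": {
  "series": "0.001 0.001 0.03 0 0 -0.2 0.25; 0.001 0.001 0.055 0 0 -0.2 0.25; 0.001 0.001 0.07 0 0 -0.2 0.25; 0.001 0.001 0.08 0 0 -0.2 0.25; 0.001 0.001 0.08 0 0 -0.2 0.25"
}}

```text
clock: 2.05
position: [0.4899, 0.2649, 0.1388]
ee_rot: [-0.001, 0.096, 0.995, -0.0]
contact_force: [-0.3, 0.0, -0.9]
width: 0.0642
gripper_force: 0.0
```

Emit:
{"name": "servo_tool", "arguments": {
  "series": "0 0 0 0 0 0 0.4; 0 0 0 0 0 0 0.5; 0 0 0 0 0 0 0.6; 0 0 0 0 0 0 0.7; 0 0 0 0 0 0 0.7",
  "squeeze": 30
}}

```text
clock: 2.55
position: [0.4921, 0.2648, 0.141]
ee_rot: [0.001, 0.097, 0.995, 0.001]
contact_force: [-0.7, 1.7, 5.9]
width: 0.0397
gripper_force: 32.3
```

```bash
python3 -c "
from h import *
go(rod(.078,.148),YAW)"
```

```text
t 2.55 pos [0.4921 0.2648 0.141 ] q [ 0.37  0.32  1.68  0.    1.14 -1.01] | shift [-0.0019 -0.0025 -0.007 ] turn [0.11 0.1  0.19] F [-0.7  1.7  5.9] w 0.0397 32.33398558571935
```

Emit:
{"name": "servo_tool", "arguments": {
  "series": "0 0 -0.003 0 0 0 0.7; 0 0 -0.006 0 0 0 0.7; 0 0 -0.01 0 0 0 0.7; 0 0 -0.01 0 0 0 0.7; 0 0 -0.01 0 0 0 0.7"
}}

```text
clock: 3.05
position: [0.4914, 0.2642, 0.1498]
ee_rot: [-0.0, 0.097, 0.995, -0.0]
contact_force: [0.3, -0.5, -0.4]
width: 0.0394
gripper_force: 31.7
```

```bash
python3 -c "
from h import *
go(rod(.200,.148),YAW)
import cv2
cv2.imwrite('pics/e.png',cv2.resize(eyes.get_image('scene')[220:380,320:450],(560,590),interpolation=cv2.INTER_CUBIC)[:,:,::-1])"
```

```text
t 3.05 pos [0.4914 0.2642 0.1498] q [ 0.37  0.31  1.67 -0.    1.16 -1.01] | shift [-0.0029  0.1203  0.0017] turn [-0.   -0.01  0.2 ] F [ 0.3 -0.5 -0.4] w 0.0394 31.690186550840735
```

View pics/e.png

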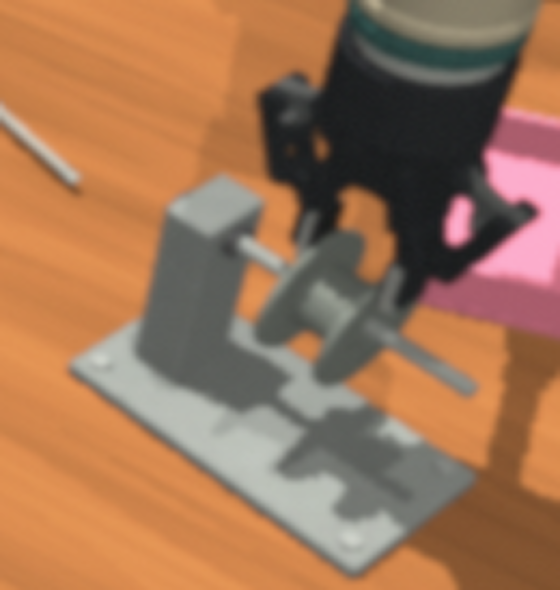

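The crop shows the reel gripped at (325,300) and freed from the rod, with the force near zero. Sliding off along the rod.

Emit:
{"name": "servo_tool", "arguments": {
  "series": "0 0.015 0 0 0 0 0.7; 0 0.035 0 0 0 0 0.7; 0 0.055 0 0 0 0 0.7; 0 0.075 0 0 0 0 0.7; 0 0.09 0 0 0 0 0.7"
}}

```text
clock: 3.6
position: [0.5092, 0.3555, 0.1496]
ee_rot: [0.0, 0.096, 0.995, 0.001]
contact_force: [-0.7, 0.1, -0.4]
width: 0.0391
gripper_force: 31.7
```

Emit:
{"name": "servo_tool", "arguments": {
  "series": "0 0.015 0 0 0 0 0.7; 0 0.03 0 0 0 0 0.7; 0 0.042 0 0 0 0 0.7; 0 0.042 0 0 0 0 0.7; 0 0.042 0 0 0 0 0.7"
}}

```text
clock: 4.1
position: [0.5168, 0.3936, 0.1496]
ee_rot: [-0.0, 0.097, 0.995, -0.0]
contact_force: [0.3, -0.3, 0.0]
width: 0.0395
gripper_force: 31.7
```

```bash
python3 -c "
from h import *
go(rod(.21,.27),YAW)
import cv2
cv2.imwrite('pics/f.png',cv2.resize(eyes.get_image('scene')[220:380,320:480],(590,590),interpolation=cv2.INTER_CUBIC)[:,:,::-1])"
```

```text
t 4.1 pos [0.5168 0.3936 0.1496] q [ 0.54  0.44  1.46 -0.    1.24 -0.83] | shift [-0.003  -0.0017 -0.1204] turn [-0.05 -0.02  0.22] F [ 0.3 -0.3  0. ] w 0.0395 31.680681835860014
```

View pics/f.png

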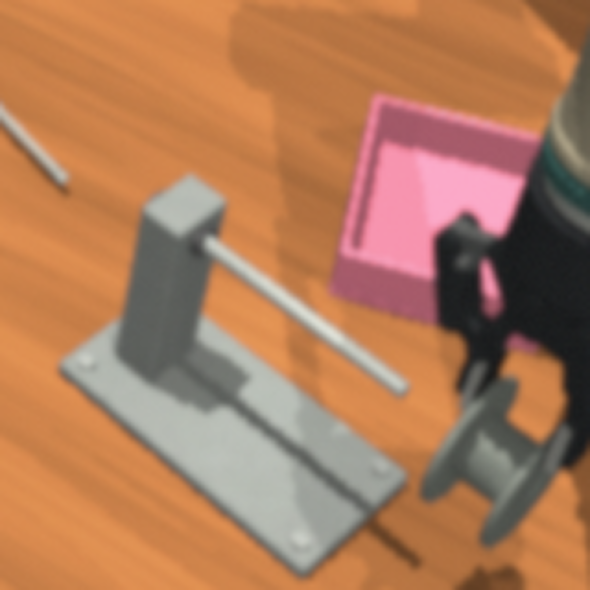

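Reel at (495,460) is clear of the rod tip (405,388). Lifting.

Emit:
{"name": "servo_tool", "arguments": {
  "series": "0 0 -0.025 0 0 0 0.7; 0 0 -0.06 0 0 0 0.7; 0 0 -0.09 0 0 0 0.7; 0 0 -0.115 0 0 0 0.7; 0 0 -0.12 0 0 0 0.7"
}}

```text
clock: 4.65
position: [0.5182, 0.3937, 0.2738]
ee_rot: [0.003, 0.098, 0.995, 0.002]
contact_force: [-0.7, 0.1, -0.5]
width: 0.0394
gripper_force: 31.7
```

```bash
python3 -c "
from h import *
go((.494,-.107,.27),YAW)"
```

```text
t 4.65 pos [0.5182 0.3937 0.2738] q [ 0.54  0.37  1.26 -0.    1.5  -0.83] | shift [-0.0734 -0.4959  0.002 ] turn [0.25 0.3  0.14] F [-0.7  0.1 -0.5] w 0.0394 31.686971113085747
```

Emit:
{"name": "servo_tool", "arguments": {
  "series": "-0.003 -0.02 0.001 0 0 0 0.7; -0.008 -0.055 0.002 0 0 0 0.7; -0.0135 -0.09 0.002 0 0 0 0.7; -0.0185 -0.125 0.002 0 0 0 0.7; -0.0245 -0.165 0.002 0 0 0 0.7"
}}

```text
clock: 5.15
position: [0.508, 0.2255, 0.2663]
ee_rot: [-0.001, 0.097, 0.995, -0.0]
contact_force: [-0.0, -0.4, -1.7]
width: 0.0395
gripper_force: 31.7
```

Emit:
{"name": "servo_tool", "arguments": {
  "series": "-0.0055 -0.037 0 0 0 0 0.7; -0.011 -0.075 0 0 0 0 0.7; -0.0165 -0.112 0 0 0 0 0.7; -0.022 -0.15 0 0 0 0 0.7; -0.0275 -0.186 0 0 0 0 0.7"
}}

```text
clock: 5.65
position: [0.4986, 0.0374, 0.2665]
ee_rot: [-0.001, 0.097, 0.995, -0.0]
contact_force: [-0.0, 0.3, -1.1]
width: 0.0393
gripper_force: 31.7
```

```bash
python3 -c "
from h import *
go((.494,-.107,.27),YAW)"
```

```text
t 5.65 pos [0.4986 0.0374 0.2665] q [-0.06  0.14  1.59 -0.    1.41 -1.44] | shift [-0.0235 -0.1425 -0.0034] turn [-0.03 -0.12  0.16] F [-0.   0.3 -1.1] w 0.0393 31.680424008518457
```

Emit:
{"name": "servo_tool", "arguments": {
  "series": "-0.006 -0.037 0 0 0 0 0.7; -0.012 -0.075 0 0 0 0 0.7; -0.018 -0.11 0 0 0 0 0.7; -0.022 -0.135 0 0 0 0 0.7; -0.0235 -0.1425 0 0 0 0 0.7"
}}

```text
clock: 6.15
position: [0.4944, -0.1075, 0.2665]
ee_rot: [-0.001, 0.099, 0.995, -0.0]
contact_force: [-0.7, 0.2, -1.3]
width: 0.0395
gripper_force: 31.7
```

Emit:
{"name": "servo_tool", "arguments": {
  "series": "0 0 0.03 0 0 0 0.7; 0 0 0.065 0 0 0 0.7; 0 0 0.1 0 0 0 0.7; 0 0 0.125 0 0 0 0.7; 0 0 0.14 0 0 0 0.7"
}}

```text
clock: 6.65
position: [0.4932, -0.1035, 0.1248]
ee_rot: [-0.003, 0.097, 0.995, 0.001]
contact_force: [-0.1, -0.7, -0.2]
width: 0.0395
gripper_force: 31.7
```

```bash
python3 -c "
from h import *
go((.494,-.107,.07),YAW)
import cv2
f=lambda i:cv2.resize(i,(400,400),interpolation=cv2.INTER_CUBIC)[:,:,::-1]
cv2.imwrite('pics/g.png',np.hstack([f(eyes.get_image('top')[120:230,230:340]),f(eyes.get_image('scene')[180:310,190:320])]))"
```

```text
t 6.65 pos [ 0.4932 -0.1035  0.1248] q [-0.35  0.26  1.82  0.    1.07 -1.72] | shift [-0.0018 -0.0034  0.0548] turn [ 0.09 -0.31  0.2 ] F [-0.1 -0.7 -0.2] w 0.0395 31.680466001853347
```

View pics/g.png

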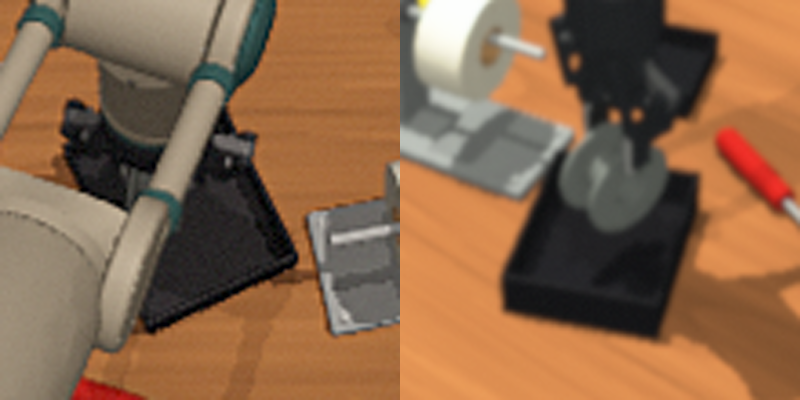

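The reel hangs over the large black tray (scene half, at about (612,178)), and the gripper is clear of the tape stand's rod (545,52). Lowering gently.

Emit:
{"name": "servo_tool", "arguments": {
  "series": "-0.001 -0.003 0.015 0 0 0 0.7; -0.001 -0.003 0.03 0 0 0 0.7; -0.001 -0.003 0.042 0 0 0 0.7; -0.001 -0.003 0.05 0 0 0 0.7; -0.001 -0.003 0.05 0 0 0 0.7"
}}

```text
clock: 7.25
position: [0.4954, -0.1078, 0.0771]
ee_rot: [-0.001, 0.097, 0.995, 0.0]
contact_force: [0.1, -0.3, 0.1]
width: 0.0391
gripper_force: 31.7
```

Emit:
{"name": "servo_tool", "arguments": {
  "series": "0 0 0.002 0 0 0 0.7; 0 0 0.004 0 0 0 0.7; 0 0 0.005 0 0 0 0.7; 0 0 0.006 0 0 0 0.7; 0 0 0.006 0 0 0 0.7"
}}

```text
clock: 7.75
position: [0.496, -0.1082, 0.0718]
ee_rot: [0.0, 0.097, 0.995, 0.0]
contact_force: [-0.6, 0.3, -0.7]
width: 0.0391
gripper_force: 31.7
```

Emit:
{"name": "servo_tool", "arguments": {
  "series": "0 0 0.001 0 0 0 0.7; 0 0 0.002 0 0 0 0.7; 0 0 0.003 0 0 0 0.7; 0 0 0.004 0 0 0 0.7; 0 0 0.004 0 0 0 0.7"
}}

```text
clock: 8.25
position: [0.4959, -0.1081, 0.0676]
ee_rot: [-0.0, 0.097, 0.995, 0.0]
contact_force: [-0.8, -0.2, -0.3]
width: 0.0393
gripper_force: 31.7
```

Emit:
{"name": "servo_tool", "arguments": {
  "series": "0 0 0.001 0 0 0 0.7; 0 0 0.002 0 0 0 0.7; 0 0 0.003 0 0 0 0.7; 0 0 0.003 0 0 0 0.7; 0 0 0.003 0 0 0 0.7"
}}

```text
clock: 8.75
position: [0.4961, -0.1082, 0.0655]
ee_rot: [0.0, 0.097, 0.995, -0.0]
contact_force: [-1.6, 0.0, 5.0]
width: 0.0392
gripper_force: 32.3
```

Contact felt (5 N). Releasing.

Emit:
{"name": "servo_tool", "arguments": {
  "series": "0 0 0 0 0 0 0.5; 0 0 0 0 0 0 0.4; 0 0 0 0 0 0 0.3; 0 0 0 0 0 0 0.2; 0 0 0 0 0 0 0.2"
}}

```text
clock: 9.25
position: [0.496, -0.1081, 0.0647]
ee_rot: [-0.0, 0.097, 0.995, 0.0]
contact_force: [0.4, -1.3, -0.2]
width: 0.0685
gripper_force: 0.0
```

Emit:
{"name": "servo_tool", "arguments": {
  "series": "0 0 -0.01 0 0 0 0.2; 0 0 -0.04 0 0 0 0.2; 0 0 -0.08 0 0 0 0.2; 0 0 -0.12 0 0 0 0.2; 0 0 -0.16 0 0 0 0.2"
}}

```text
clock: 9.75
position: [0.4958, -0.108, 0.2272]
ee_rot: [0.0, 0.097, 0.995, -0.0]
contact_force: [0.4, 0.0, -0.1]
width: 0.0682
gripper_force: 0.0
```

```bash
python3 -c "
from h import *
import cv2
for k in 'ab':
  go((.494,-.107,.3),YAW)
  im=eyes.get_image('scene').astype(int); c=im[210:300,210:300]
  # grey reel pixels inside tray
  m=(c.min(2)>60)&(c.max(2)-c.min(2)<25); v,u=np.nonzero(m); print(m.sum(),u.mean()+210,v.mean()+210,u.min()+210,u.max()+210,v.min()+210,v.max()+210)
print(proj('scene',[(.495,-.108,.045),(.495,-.108,.025)]))
cv2.imwrite('pics/h.png',np.hstack([cv2.resize(eyes.get_image(n)[y:y+130,x:x+130],(400,400))[:,:,::-1] for n,x,y in(('scene',190,180),('top',230,110))]))
"
```

```text
t 9.75 pos [ 0.4958 -0.108   0.2272] q [-0.35  0.18  1.65  0.    1.31 -1.73] | shift [ 0.0019  0.0007 -0.0728] turn [-0.    0.04  0.2 ] F [ 0.4  0.  -0.1] w 0.0682 0.0
1637 240.4428833231521 240.5076359193647 210 273 210 271
t 9.8 pos [ 0.4996 -0.1094  0.2341] q [-0.35  0.17  1.64  0.    1.32 -1.73] | shift [ 0.0051  0.0011 -0.066 ] turn [-0.12  0.79  0.21] F [ 1.8 -0.5  4. ] w 0.0686 0.0
1640 240.48536585365855 240.53780487804877 210 273 210 271
[[257.59864977 253.65903902]
 [257.6351441  259.33203447]]
```

Picture budget is used up, so I check numerically that the reel is in the tray and still.

```bash
cat > chk.py <<'E'
from h import *
import cv2
cs=np.array([(.5893,-.1424),(.5332,-.0272),(.388,-.0928),(.4441,-.207)])
P=lambda z:proj("scene",np.c_[cs,[z]*4])
m=np.zeros((420,560),np.uint8); cv2.fillConvexPoly(m,cv2.convexHull(np.r_[P(0),P(.042)].astype(np.int32)),1)
im=eyes.get_image("scene").astype(int)
g=(m>0)&(im.min(2)>55)&(im.max(2)-im.min(2)<25)
v,u=np.nonzero(g); print(manip.get_state()["clock"],len(u),"centroid",u.mean().round(2),v.mean().round(2),"5-95%",np.percentile(u,[5,95]),np.percentile(v,[5,95]))
try: print("diff",np.abs(im-np.load("p.npy"))[m>0].mean())
except OSError: pass
np.save("p.npy",im)
E
python3 chk.py
```

```text
10.0 872 centroid 256.11 253.15 5-95% [242. 270.] [239. 267.]
```

Emit:
{"name": "servo_tool", "arguments": {
  "series": "0 0 -0.02 0 0 0 0.2; 0 0 -0.03 0 0 0 0.2; 0 0 -0.03 0 0 0 0.2; 0 0 -0.03 0 0 0 0.2; 0 0 -0.03 0 0 0 0.2"
}}

```text
clock: 10.5
position: [0.4954, -0.1079, 0.2536]
ee_rot: [-0.001, 0.097, 0.995, 0.0]
contact_force: [0.2, -0.3, 0.1]
width: 0.0682
gripper_force: 0.0
```

Emit:
{"name": "servo_tool", "arguments": {
  "series": "0 0 0 0 0 0 0.2; 0 0 0 0 0 0 0.2; 0 0 0 0 0 0 0.2; 0 0 0 0 0 0 0.2; 0 0 0 0 0 0 0.2"
}}

```text
clock: 11.0
position: [0.496, -0.1082, 0.2548]
ee_rot: [0.0, 0.097, 0.995, 0.0]
contact_force: [-0.1, -0.6, -0.2]
width: 0.0683
gripper_force: 0.0
```

```bash
python3 chk.py
```

```text
11.05 869 centroid 256.04 253.16 5-95% [242. 270.] [239. 267.]
diff 1.035512777962164
```

Emit:
{"name": "servo_tool", "arguments": {
  "series": "0 0 0 0 0 0 0.2; 0 0 0 0 0 0 0.2; 0 0 0 0 0 0 0.2; 0 0 0 0 0 0 0.2; 0 0 0 0 0 0 0.2"
}}

```text
clock: 11.55
position: [0.496, -0.1082, 0.2548]
ee_rot: [0.0, 0.097, 0.995, 0.0]
contact_force: [0.0, -0.4, 0.4]
width: 0.0684
gripper_force: 0.0
```

```bash
python3 chk.py
```

```text
11.6 869 centroid 256.13 253.18 5-95% [242. 270.] [239. 267.]
diff 0.8362650735700852
```

The reel's centroid (256,253) is steady and matches the predicted standing position (257.6,253.7).

```bash
python3 -c "
from rig import manip
print(manip.sign_off())"
```

```text
the job is handed in; nothing more can be done
None
```

The reel is off its rod and standing, released and still, in the large black tray; the gripper never came near the tape roll, and the job was handed in at about 11.6 s (the sign-off returned no verdict).

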